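# Strip the model townhouse for rewiring

## Robot

A 7-joint arm with a two-finger parallel gripper is mounted at the origin on the work surface. World frame = base frame: x ahead of the robot, y to its left, z up, the work surface at z = 0. Lengths are in m, angles in rad, forces in N, time in s.
With the tool pointing down it reaches from about 0.425 to 1.025 m from the base axis. Payload 9.4 kg.
Tool frame: the origin (TCP) lies midway between the tips of the shut fingers; the grasp point (between the pads) lies 19 mm behind it; z points along the fingers, y is the line along which they close (so a half turn about z gives the same grasp; the last joint's range is limited). The gripper opens to 93 mm and grips with 3 to 60 N. Pads are 15 mm wide; open, the fingers measure 128 mm over their backs; the gripper's body (75 mm by 188 mm) begins 65 mm behind the grasp point.
Start: joints at [-1.353, 0.599, -0.003, 1.599, 0.002, 0.943, -0.08], TCP at [0.211, 0.694, 0.219] pointing down, gripper open.
Joint ranges: [-2.57, 2.57], [-0.35, 1.97], [-1.29, 1.29], [0.11, 2.56], [-1.05, 4.19], [0.11, 1.86], [-2.63, 2.63]. Speed limits (rad/s): [2.22, 2.22, 3.01, 3.01, 3.14, 3.14, 3.14].

## Interface

Orientations are given as a unit quaternion [w, x, y, z].
In Python, from bench import readout, imaging, workorder gives the robot as it stands.
- The arm moves only by the tool carry_out, never from a script. Its argument "rows" is a list of rows, each a list of 3 entries, a list of its own where there are three numbers: the shift along the tool's x, y, z in mm, then the turn, a rotation vector about the tool's x, y, z in rad, then the closure in counts, from 0 (fully open) to 255 (shut). A call has 1 to 8 rows; each row is the pose to reach, as a shift and turn from the pose commanded when the call began, along the tool's axes at that moment; what a row does not reach only later rows make up. A row lasts 1/8 s, in which the tool goes at most 62.5 mm and 10.7 degrees, less where a joint would pass 70% of its speed; a pose out of reach is approached as far as the arm can. A call with a gripper value outside its range is refused whole. The fingers move at their own pace and stop on an object; the grip force is fixed at half the most. Time passes only in rows, so rows that repeat a pose let the fingers close. It gives the time, the measured TCP pose, the force, the opening and the grip force at its end, in the units of the state.
- readout.observe(): the state, without advancing time (a new reading comes with each control period).
- imaging.snapshot(name): name is "side" or "top" or "wrist"; returns (picture, depth): 480x640x3 uint8, red, green, blue; 480x640 float32, m along the optical axis (not along the pixel's ray), 0 where there is no reading.
- imaging.calibration(name): a dict with "fx", "fy", "cx", "cy" (pixels), "rvec" (rotation vector, rad) and "tvec" (3), from world to camera coordinates, as OpenCV has them. Camera axes: x right, y down, z forward; pixel columns grow to the right and rows downward; lengths in m; the calibration is good to about 2 mm. A picture is of the moment at which its call begins: read the wrist's pose just before it. calibration takes no time and is no camera call; for the wrist camera it gives the pose at the moment of the call.
- workorder.job_done(): hands the job in; it is judged then, once.
The state is a dict: "time": time; "joints": joint angles; "qd": joint speeds; "joint_efforts": joint torques, N m; "position": TCP position; "eef_rot": TCP orientation; "wrist_force": force on the tool from outside, world axes, zero at the start; "moment": the same for the moment, N m; "width": opening from 0.0 (shut) to 1.0 (fully open); "grip_force": force on a finger pad.
Only numpy, scipy, OpenCV 4.12 (cv2) and the standard library are available. Lean on these libraries where they do the work, as an engineer would, in place of code of your own. Each camera call takes 0.05 s, during which the arm holds its last target. There are 200 camera calls.

## Task

The model townhouse is to be rewired. Roll the tambour cover of the wooden case right up, take the house apart from the top down (roof, upper storey, ground storey) and set each part gently into the case, all three standing upright side by side on its floor. Then collect all the light units that stood inside the house in the steel parts tray, and see that the cover is rolled fully shut over the house parts in the end; leave the bus, the tree and the screwdriver alone.

Things in the scene. Friction and masses are not known exactly. Their poses are not given: they have to be found in the camera images.
- case: Low wooden roll-top case, fixed, 373 mm wide, 436 deep, 207 high, opening towards the robot. Origin on the board at mid-width, above the cover's track axis; x to its back, y to its left seen from the robot, z up. Front sill x = -207 to -192 mm, 62 mm high. Cheeks (y = +-173 to +-187) have tops 217 mm from the track axis (167 mm high at x = -110, 199 from x = 0 back). Fixed deck over the back from x = 52 mm.
- case_floor (a point): Middle of the part of the case's floor that lies open from above when the cover is up: x = -110, y = 0, z = 34 mm in the case's frame, same axes. The floor is flat there from x = -192 to +185 mm (case frame) and y = +-172 mm; the three house parts fit on it side by side along y, about 110 mm apart. Parts standing here clear the closing cover; nearer to the sill than this a tall front edge meets it.
- cover_axis (a point): Middle of the axis of the cover's circular track: x = 0, y = 0, z = -18 mm in the case's frame; the axis runs along the case's y. Inside of the slats 201 mm, outside 209 mm from it.
- cover (a joint): Tambour cover of wooden slats on the circular track, angle in rad: 0 fully shut (front rail on the sill), 1.22 fully rolled up into the back. Shut, it spans 23 to 103 degrees of arc, counted upward from level forward (-x of the case); fully open its front edge is at 93 degrees, so the front half of the case is open from above. It stays where it is left and takes about 4 to 7 N at the knob.
- cover_knob (a point): Centre of the steel pull knob (ball of 26 mm diameter on a 10 mm stem) at the middle of the cover's front rail, 40 mm off the slats. Moves with the cover on a circle of 249 mm radius about the track axis: 26 degrees above level when shut (x = -224, z = 91 mm in the case's frame), 96 degrees fully open. Gripped from above along the case's y, it turns between the fingers as the cover rolls.
- plinth: Paved plot on which the model house stands, fixed, 150 x 130 x 8 mm. Origin at the centre of its underside, x and y along its 150 and 130 mm sides. Top at z = 8 mm; four low tabs (4 mm high, 20 mm long) in the middle of the house's four sides locate the ground storey.
- roof: Slate mansard roof with dormers, 108 (x) x 100 mm (y) at the white eaves, 48 mm high to its flat top. A brick chimney stack in the middle of the top, 16 mm in x, 36 in y, z = 48 to 78 mm (small pots on it to 84), is its grip. Hollow below, it sits loosely over the upper storey's 5 mm lip and 18 mm core. About 80 g. Origin: centre of its underside, z up.
- upper_storey: Green upper storey, two rows of small windows: open-bottomed shell 100 (x) x 92 mm (y), walls 46 mm high, 4 thick, a 5 mm locating lip round the top (inner opening 83 x 75). A grey stair core in the middle, 12 mm in x, 50 in y, rises to z = 64 mm, 18 above the walls, into the part above: its grip. About 90 g. Origin: centre of its underside, z up.
- ground_storey: Stone-coloured ground storey, arched windows: open-bottomed shell 100 (x) x 92 mm (y), walls 44 mm high, same lip, same grey core (12 mm in x, 50 in y) to z = 62 mm: its grip. Below the core a partition runs right across in y, so the rooms lie before and behind it in x. Stands on the plinth over the light units. About 90 g. Origin: centre of its underside, z up.
- tray: Steel parts tray, fixed, open, 130 x 100 x 16 mm, walls and bottom 4 mm. Origin at the centre of its underside, x along its 130 mm side.
- bus: Model bus, 130 x 30 x 36 mm, loose; not part of the job. Origin at the centre of its underside, x along it.
- tree: Model tree, 90 mm high, 52 mm wide, loose; not part of the job. Origin at its foot.
- screwdriver: Screwdriver 150 mm long, loose, lying; not part of the job. x along it.
- light1: Light unit, one of one to three that stand on the plinth inside the ground storey (absent ones read None): a round black foot of 24 mm diameter and 5 mm height, a white body of 18 mm diameter up to 28 mm, a glass dome up to 35 mm. Loose, 16 g. Origin at the centre of its underside, z along it.
- light2: Light unit, one of one to three that stand on the plinth inside the ground storey (absent ones read None): a round black foot of 24 mm diameter and 5 mm height, a white body of 18 mm diameter up to 28 mm, a glass dome up to 35 mm. Loose, 16 g. Origin at the centre of its underside, z along it.
- light3: Light unit, one of one to three that stand on the plinth inside the ground storey (absent ones read None): a round black foot of 24 mm diameter and 5 mm height, a white body of 18 mm diameter up to 28 mm, a glass dome up to 35 mm. Loose, 16 g. Origin at the centre of its underside, z along it.
- light4: Light unit, one of one to three that stand on the plinth inside the ground storey (absent ones read None): a round black foot of 24 mm diameter and 5 mm height, a white body of 18 mm diameter up to 28 mm, a glass dome up to 35 mm. Loose, 16 g. Origin at the centre of its underside, z along it.

How it is judged:
By the outcome, as a careful person would: the job done as asked, in the order asked, and still so for the second after the job is handed in, with the robot touching nothing.
Of light1, light2, light3, light4 only 1 to 3 are there at a start; the rules pass over those that are not, and their reading is None.
At some moment in a run one of light1, light2, light3, light4 may be knocked a few centimetres aside while the robot is not near it.
It also fails if it takes over 210 s, if anything falls off the work surface, if the arm or the gripper's body presses on something with over 40 N, if the wrist force passes 120 N, or if a joint passes its speed limit or range.

## Working session

There is one attempt and no reset: what is moved stays moved. The work goes in short steps, Python scripts to look and compute and a tool call to move; the robot and the scene stay as the last step left them, time stands still between calls to the robot, and variables do not carry over. Pictures are saved under pics/ and viewed, at most 14 in all, crops included, and the job is handed in when it is done.

Besides the shell and the picture viewer there is one more tool, called as name([rows], argument=value, ...), one row to a line, values as JSON. carry_out: Moves the arm, as the interface text tells. Its arguments: {"type":"object","properties":{"rows":{"type":"array","items":{"type":"array"}}},"required":["rows"]}

```bash
ls; mkdir -p pics; cat > h.py <<'E'
import numpy as np, cv2
from scipy.spatial.transform import Rotation as R
from bench import readout, imaging, workorder
def cal(n):
    c=imaging.calibration(n); Rm=cv2.Rodrigues(np.array(c['rvec'],float))[0]; return c,Rm,np.array(c['tvec'],float).ravel()
def snap(n,f=None):
    C=cal(n); p,d=imaging.snapshot(n)
    if f: cv2.imwrite('pics/'+f,p[:,:,::-1])
    return p,d,C
def ray(C,u,v,z):
    c,Rm,t=C; o=-Rm.T@t; d=Rm.T@np.array([(u-c['cx'])/c['fx'],(v-c['cy'])/c['fy'],1.]); return o+d*(z-o[2])/d[2]
def cloud(d,C):
    c,Rm,t=C; v,u=np.indices(d.shape); P=np.stack([(u-c['cx'])/c['fx']*d,(v-c['cy'])/c['fy']*d,d],-1); return (P-t)@Rm
def st():
    s=readout.observe(); print('t',s['time'],'p',np.round(s['position'],4),'q',np.round(s['eef_rot'],4),'F',np.round(s['wrist_force'],1),'w',round(float(s['width']),3),'g',np.round(s['grip_force'],1),'j',np.round(s['joints'],2)); return s
E
python3 - <<'E'
from h import *
st()
for n in('top','side'):
    p,d,C=snap(n,n+'0.png'); np.savez(n+'0.npz',p=p,d=d); print(n,C[0], -C[1].T@C[2])
E
```

```text
pics
t 0.0 p [0.2105 0.6933 0.2178] q [-0.000e+00  1.468e-01  9.892e-01 -8.000e-04] F [-0.2 -0.4  0.1] w 1.004 g 0.0 j [-1.35  0.6  -0.    1.6   0.    0.94 -0.08]
top {'fx': 455.0740885475751, 'fy': 455.0740885475751, 'cx': 320.7595981200653, 'cy': 239.45391173114206, 'rvec': array([ 2.1945666 , -2.13511987,  0.04402209]), 'tvec': array([-0.08715419,  0.60286942,  0.88755911])} [ 0.5360189  -0.10407974  0.92771747]
side {'fx': 554.9214269449498, 'fy': 554.9214269449498, 'cx': 326.10190659130495, 'cy': 241.98347869913707, 'rvec': array([ 0.45673778, -3.01950016,  0.51576142]), 'tvec': array([0.55174882, 0.28236874, 0.96123888])} [0.51740307 0.21389875 0.99733667]
```

View pics/top0.png

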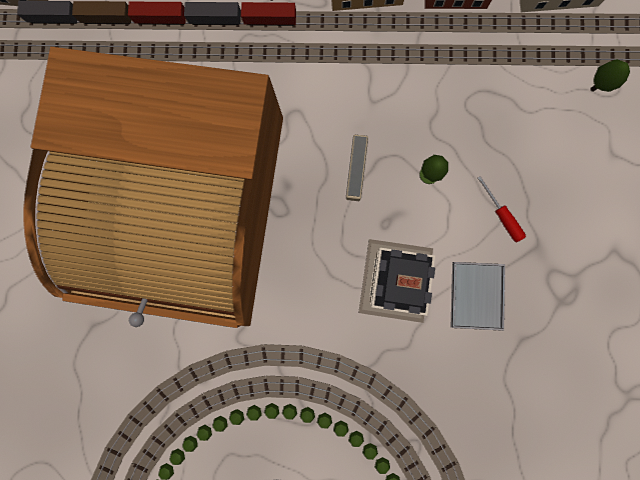

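View pics/side0.png

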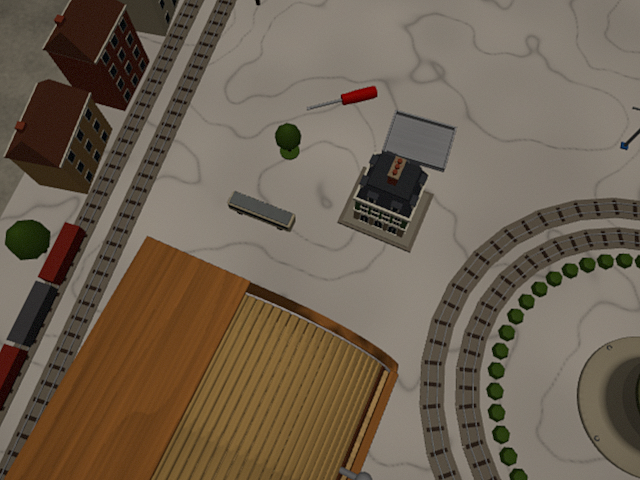

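```bash
cat > m0.py <<'E'
from h import *
def rect(m,W,name):
    m=cv2.morphologyEx(m.astype(np.uint8),cv2.MORPH_OPEN,np.ones((3,3),np.uint8))
    n,l,s,c=cv2.connectedComponentsWithStats(m); k=1+np.argmax(s[1:,4]); k=l==k
    pts=W[k][:,:2].astype(np.float32)*1000
    r=cv2.minAreaRect(pts); print(name,k.sum(),'c',np.round(r[0],1),'size',np.round(r[1],1),'ang',round(r[2],1),'zmed',np.median(W[k][:,2]).round(4)); return k
for n in('top','side'):
    f=np.load(n+'0.npz'); p,d=f['p'],f['d']; C=cal(n); W=cloud(d,C); z=W[...,2]; x=W[...,0]; y=W[...,1]; ok=d>0
    case=(y>0.05) if n=='top' else (y>0.05)
    print(n)
    hs=ok&(x>.25)&(x<.7)&(y>-.45)&(y<-.15)
    if n=='top': rect(ok&(y>0)&(z>.2)&(z<.215)&(x>.5),W,'deck')
    rect(hs&(z>.165),W,'chimney'); rect(hs&(z>.14)&(z<.155),W,'rooftop'); rect(hs&(z>.09),W,'roof'); rect(hs&(z>.004)&(y>-.33),W,'plinth')
    hsv=cv2.cvtColor(p,cv2.COLOR_RGB2HSV)
    if n=='top':
        u,v=136,319; print('knob',W[v-3:v+4:3,u-3:u+4:3].reshape(-1,3).round(3)[[0,4,8]])
        for q in((478,296),(453,265),(503,266),(501,329),(453,327)): print('tray',W[q[1],q[0]].round(3),ray(C,*q,.016).round(4))
    else:
        for q in((397,113),(455,128),(444,169),(420,150)): print('tray',W[q[1],q[0]].round(3),ray(C,*q,.016).round(4))
E
python3 m0.py
```

```text
top
deck 23337 c [794.5 212.9] size [375.  179.1] ang 83.3 zmed 0.2083
chimney 279 c [ 528.  -222.5] size [39.1 18.9] ang 83.6 zmed 0.1769
rooftop 1443 c [ 528.4 -222.4] size [66.7 75.4] ang 83.5 zmed 0.1465
roof 3460 c [ 528.2 -222.4] size [100.8 108.1] ang 83.2 zmed 0.1408
plinth 4983 c [ 527.9 -225.2] size [136.3 149.9] ang 83.1 zmed 0.1303
knob [[0.452 0.256 0.122]
 [0.447 0.249 0.124]
 [0.442 0.245 0.12 ]]
tray [ 0.502 -0.387  0.004] [ 0.502  -0.3831  0.016 ]
tray [ 0.536 -0.104  0.928] [ 0.5616 -0.334   0.016 ]
tray [ 0.562 -0.432  0.016] [ 0.5623 -0.4317  0.016 ]
tray [ 0.439 -0.428  0.015] [ 0.4393 -0.4277  0.016 ]
tray [ 0.44  -0.335  0.016] [ 0.4401 -0.3348  0.016 ]
side
chimney 263 c [ 525.  -222.6] size [41.6 18.9] ang 83.2 zmed 0.1772
rooftop 1321 c [ 524.8 -222.7] size [68.3 74.7] ang 83.3 zmed 0.1469
roof 3475 c [ 525.  -222.6] size [101.6 108.1] ang 83.1 zmed 0.1372
plinth 5985 c [ 524.9 -222.2] size [131.3 150.5] ang 83.4 zmed 0.1098
tray [ 0.558 -0.432  0.008] [ 0.5576 -0.4266  0.016 ]
tray [ 0.437 -0.427  0.018] [ 0.4366 -0.4277  0.016 ]
tray [ 0.437 -0.333  0.013] [ 0.4369 -0.3311  0.016 ]
tray [ 0.492 -0.364  0.005] [ 0.4922 -0.3579  0.016 ]
```

```bash
cat >> h.py <<'E'
def go(x,y,z,yaw=None,base=None):
    """mm; yaw deg = direction of tool y (mod 180). prints shift, rotvec, distance"""
    s=readout.observe(); q=s['eef_rot']; r=R.from_quat([q[1],q[2],q[3],q[0]])
    p=np.array(s['position'])*1000 if base is None else np.array(base,float)
    ty=r.as_matrix()[:,1]; cur=np.degrees(np.arctan2(ty[1],ty[0]))
    if yaw is None: T=r; 
    else:
        dy=(yaw-cur+90)%180-90; a=np.radians(cur+dy)
        T=R.from_matrix(np.array([[np.sin(a),np.cos(a),0],[-np.cos(a),np.sin(a),0],[0,0,-1.]]))
    dp=np.array([x,y,z])-p
    print('shift',r.inv().apply(dp).round(1).tolist(),'turn',(r.inv()*T).as_rotvec().round(3).tolist(),'dist',round(float(np.linalg.norm(dp))),'yaw',round(cur,1))
CO=np.array([653.5,229.]); CY=-6.7
def case(x,y,z):
    a=np.radians(CY); return [CO[0]+x*np.cos(a)-y*np.sin(a),CO[1]+x*np.sin(a)+y*np.cos(a),z]
E
python3 -c "
from h import *
st(); go(440,254,210,83.3)"
```

```text
t 0.1 p [0.2105 0.6933 0.2178] q [-0.000e+00  1.468e-01  9.892e-01 -7.000e-04] F [0.4 0.  0.1] w 0.998 g 0.0 j [-1.35  0.6  -0.    1.6   0.    0.94 -0.08]Traceback (most recent call last):
  File "<string>", line 3, in <module>
    st(); go(440,254,210,83.3)
          ~~^^^^^^^^^^^^^^^^^^
  File "h.py", line 24, in go
    T=R.from_matrix(np.array([[np.sin(a),np.cos(a),0],[-np.cos(a),np.sin(a),0],[0,0,-1.]]))
  File "scipy/spatial/transform/_rotation.pyx", line 1143, in scipy.spatial.transform._rotation.Rotation.from_matrix
ValueError: Non-positive determinant (left-handed or null coordinate frame) in rotation matrix 0: [[ 0.99317065  0.11667074  0.        ]
 [-0.11667074  0.99317065  0.        ]
 [ 0.          0.         -1.        ]].
```

```bash
sed -i 's/\[\[np.sin(a),np.cos(a),0\],\[-np.cos(a),np.sin(a),0\]/[[-np.sin(a),np.cos(a),0],[np.cos(a),np.sin(a),0]/' h.py
python3 -c "
from h import *
go(440,254,210,83.3)"
```

```text
shift [-347.2, -353.7, 8.4] turn [-0.001, -0.0, -0.178] dist 496 yaw 73.1
```

carry_out([
  [[-40,-40,1],[0,0,-0.02],0],
  [[-85,-87,2],[0,0,-0.06],0],
  [[-130,-132,3],[0,0,-0.1],0],
  [[-175,-178,4],[0,0,-0.13],0],
  [[-218,-222,5],[0,0,-0.178],0],
  [[-262,-267,6],[0,0,-0.178],0],
  [[-306,-312,7],[0,0,-0.178],0],
  [[-347,-354,8],[0,0,-0.178],0],
])

```text
time: 1.1
position: [0.4397, 0.2538, 0.2106]
eef_rot: [0.0, 0.058, 0.998, 0.0]
wrist_force: [0.4, 0.7, 0.0]
width: 1.001
grip_force: 0.0
```

```bash
python3 - <<'E'
from h import *
st(); p,d,C=snap('wrist','w1.png'); W=cloud(d,C)
hsv=cv2.cvtColor(p,cv2.COLOR_RGB2HSV); z=W[...,2]
print('cam',-C[1].T@C[2],d.min(),(d>0).mean())
m=(d>0)&(z>.09)&(z<.14)&(hsv[...,1]<60)&(abs(W[...,0]-.44)<.05)&(abs(W[...,1]-.254)<.04)
print(m.sum()); P=W[m]; print(P.mean(0),P.min(0),P.max(0))
E
```

```text
t 1.1 p [0.4397 0.2538 0.2106] q [1.000e-04 5.830e-02 9.983e-01 0.000e+00] F [0.4 0.7 0. ] w 1.001 g 0.0 j [-0.61  0.35 -0.04  2.1   0.02  0.69  0.8 ]
cam [0.36272128 0.26260185 0.37579868] 0.0 0.9959375
1571
[0.4474225  0.25280486 0.11511636] [0.43131817 0.2409186  0.09043525] [0.48260159 0.26587765 0.12483317]
```

View pics/w1.png

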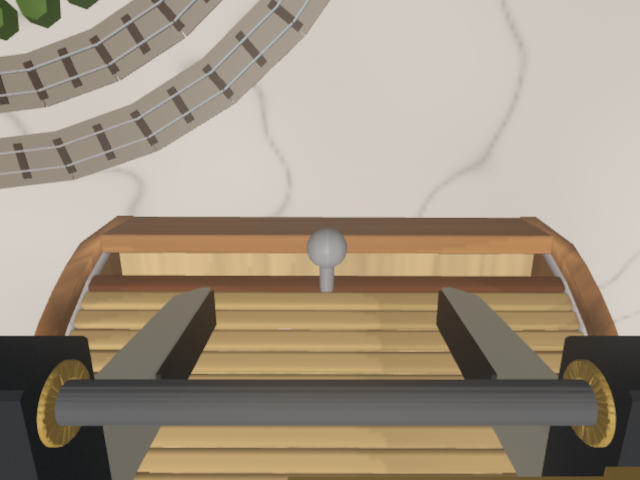

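carry_out([
  [[-4,0,40],[0,0,0],0],
  [[-4,0,80],[0,0,0],0],
  [[-4,0,110],[0,0,0],0],
  [[-4,0,118],[0,0,0],0],
  [[-4,0,118],[0,0,0],255],
  [[-4,0,118],[0,0,0],255],
  [[-4,0,118],[0,0,0],255],
  [[-4,0,118],[0,0,0],255],
])

```text
time: 2.15
position: [0.4433, 0.2554, 0.0933]
eef_rot: [0.0, 0.058, 0.998, 0.0]
wrist_force: [-0.3, -0.1, -0.3]
width: 0.617
grip_force: 0.0
```

```bash
python3 - <<'E'
from h import *
s=st()
# arc rows: in case frame relative to axis
def arc(a0,a1,n,r=249):
    for a in np.linspace(a0,a1,n+1)[1:]:
        a_=np.radians(a);b=np.radians(a0)
        print(round(a,1),'back',round(r*(np.cos(b)-np.cos(a_)),1),'up',round(r*(np.sin(a_)-np.sin(b)),1))
arc(31.4,96.5,16)
E
```

```text
t 2.15 p [0.4433 0.2554 0.0933] q [5.000e-04 5.840e-02 9.983e-01 4.000e-04] F [-0.3 -0.1 -0.3] w 0.617 g 0.0 j [-0.61  0.54 -0.03  2.19  0.04  0.41  0.78]
35.5 back 9.7 up 14.8
39.5 back 20.5 up 28.8
43.6 back 32.2 up 42.0
47.7 back 44.9 up 54.4
51.7 back 58.4 up 65.8
55.8 back 72.6 up 76.2
59.9 back 87.6 up 85.7
64.0 back 103.2 up 94.0
68.0 back 119.3 up 101.2
72.1 back 136.0 up 107.2
76.2 back 153.0 up 112.0
80.2 back 170.3 up 115.7
84.3 back 187.8 up 118.0
88.4 back 205.4 up 119.2
92.4 back 223.1 up 119.0
96.5 back 240.7 up 117.7
```

carry_out([
  [[0,0,0],[0,0,0],255],
  [[0,0,0],[0,0,0],255],
  [[0,0,0],[0,0,0],255],
  [[0,0,0],[0,0,0],255],
  [[0,0,0],[0,0,0],255],
  [[0,0,0],[0,0,0],255],
])

```text
time: 2.9
position: [0.4427, 0.254, 0.0925]
eef_rot: [-0.0, 0.059, 0.998, -0.001]
wrist_force: [0.3, -5.4, 1.2]
width: 0.261
grip_force: 30.0
```

carry_out([
  [[-10,0,-15],[0,0,0],255],
  [[-20,0,-29],[0,0,0],255],
  [[-32,0,-42],[0,0,0],255],
  [[-45,0,-54],[0,0,0],255],
  [[-58,0,-66],[0,0,0],255],
  [[-73,0,-76],[0,0,0],255],
  [[-88,0,-86],[0,0,0],255],
  [[-103,0,-94],[0,0,0],255],
])

```text
time: 3.9
position: [0.5441, 0.2417, 0.1862]
eef_rot: [-0.002, 0.058, 0.998, -0.001]
wrist_force: [-2.9, -4.2, -4.7]
width: 0.265
grip_force: 30.0
```

Smooth; second half of the arc (relative to 64°).

carry_out([
  [[-16,0,-7],[0,0,0],255],
  [[-33,0,-13],[0,0,0],255],
  [[-50,0,-18],[0,0,0],255],
  [[-67,0,-22],[0,0,0],255],
  [[-85,0,-24],[0,0,0],255],
  [[-102,0,-25],[0,0,0],255],
  [[-120,0,-25],[0,0,0],255],
  [[-139,0,-24],[0,0,0],255],
])

```text
time: 4.9
position: [0.6838, 0.225, 0.211]
eef_rot: [-0.0, 0.059, 0.998, -0.001]
wrist_force: [-2.5, -5.6, 1.3]
width: 0.265
grip_force: 30.0
```

carry_out([
  [[-4,0,1],[0,0,0],255],
  [[-8,0,1],[0,0,0],255],
  [[-8,0,1],[0,0,0],255],
])

```text
time: 5.28
position: [0.6877, 0.2245, 0.2101]
eef_rot: [-0.004, 0.059, 0.998, -0.002]
wrist_force: [-16.2, -6.9, 14.0]
width: 0.261
grip_force: 30.0
```

carry_out([
  [[-4,0,0],[0,0,0],100],
  [[-4,0,0],[0,0,0],60],
  [[-4,0,0],[0,0,0],60],
  [[-4,0,0],[0,0,0],60],
  [[-4,0,-35],[0,0,0],60],
  [[-4,0,-75],[0,0,0],60],
])

```text
time: 6.02
position: [0.6949, 0.2257, 0.2847]
eef_rot: [-0.001, 0.058, 0.998, -0.0]
wrist_force: [-0.3, 0.1, -0.8]
width: 0.763
grip_force: 0.0
```

```bash
python3 -c "
from h import *
st(); go(526.5,-222.5,280,-6.8)"
```

```text
t 6.025 p [0.6949 0.2257 0.2847] q [-8.000e-04  5.820e-02  9.983e-01 -3.000e-04] F [-0.3  0.1 -0.8] w 0.763 g 0.0 j [-0.37  0.55 -0.03  1.51  0.02  1.08  1.05]
shift [115.1, -464.7, 5.2] turn [0.001, -0.002, -1.569] dist 479 yaw 83.3
```

carry_out([
  [[14,-58,0],[0,0,0.17],60],
  [[28,-116,0],[0,0,0.34],60],
  [[42,-174,1],[0,0,0.51],60],
  [[57,-232,2],[0,0,0.68],60],
  [[72,-290,3],[0,0,0.86],60],
  [[86,-348,4],[0,0,1.03],60],
  [[100,-406,5],[0,0,1.2],60],
  [[115,-465,5],[0,0,1.38],60],
])

```text
time: 7.02
position: [0.5263, -0.2243, 0.2799]
eef_rot: [0.0, 0.682, 0.731, 0.0]
wrist_force: [1.5, -0.8, -0.3]
width: 0.763
grip_force: 0.0
```

carry_out([
  [[0,0,0],[0,0,0.17],60],
  [[0,0,0],[0,0,0.193],60],
])

```text
time: 7.28
position: [0.5269, -0.223, 0.2797]
eef_rot: [0.0, 0.748, 0.664, 0.0]
wrist_force: [0.6, -0.3, 0.5]
width: 0.768
grip_force: 0.0
```

```bash
python3 - <<'E'
from h import *
from m0 import rect
st()
p,d,C=snap('wrist','w2.png'); W=cloud(d,C); ok=(d>0)&(abs(W[...,0]-.526)<.09)&(abs(W[...,1]+.222)<.09); z=W[...,2]
rect(ok&(z>.165)&(z<.19),W,'chimney'); rect(ok&(z>.09)&(z<.185),W,'roof')
go(526.5,-222.5,150)
E
```

```text
top
deck 23337 c [794.5 212.9] size [375.  179.1] ang 83.3 zmed 0.2083
chimney 279 c [ 528.  -222.5] size [39.1 18.9] ang 83.6 zmed 0.1769
rooftop 1443 c [ 528.4 -222.4] size [66.7 75.4] ang 83.5 zmed 0.1465
roof 3460 c [ 528.2 -222.4] size [100.8 108.1] ang 83.2 zmed 0.1408
plinth 4983 c [ 527.9 -225.2] size [136.3 149.9] ang 83.1 zmed 0.1303
knob [[0.452 0.256 0.122]
 [0.447 0.249 0.124]
 [0.442 0.245 0.12 ]]
tray [ 0.502 -0.387  0.004] [ 0.502  -0.3831  0.016 ]
tray [ 0.536 -0.104  0.928] [ 0.5616 -0.334   0.016 ]
tray [ 0.562 -0.432  0.016] [ 0.5623 -0.4317  0.016 ]
tray [ 0.439 -0.428  0.015] [ 0.4393 -0.4277  0.016 ]
tray [ 0.44  -0.335  0.016] [ 0.4401 -0.3348  0.016 ]
side
chimney 263 c [ 525.  -222.6] size [41.6 18.9] ang 83.2 zmed 0.1772
rooftop 1321 c [ 524.8 -222.7] size [68.3 74.7] ang 83.3 zmed 0.1469
roof 3475 c [ 525.  -222.6] size [101.6 108.1] ang 83.1 zmed 0.1372
plinth 5985 c [ 524.9 -222.2] size [131.3 150.5] ang 83.4 zmed 0.1098
tray [ 0.558 -0.432  0.008] [ 0.5576 -0.4266  0.016 ]
tray [ 0.437 -0.427  0.018] [ 0.4366 -0.4277  0.016 ]
tray [ 0.437 -0.333  0.013] [ 0.4369 -0.3311  0.016 ]
tray [ 0.492 -0.364  0.005] [ 0.4922 -0.3579  0.016 ]
t 7.275 p [ 0.5269 -0.223   0.2797] q [1.000e-04 7.481e-01 6.635e-01 1.000e-04] F [ 0.6 -0.3  0.5] w 0.768 g 0.0 j [-0.01  0.37  0.43  1.91 -0.19  0.91  0.39]
chimney 1702 c [ 526.1 -223.9] size [39.8 18.5] ang 83.0 zmed 0.1755
roof 17042 c [ 526.  -224.1] size [100.8 108.3] ang 83.1 zmed 0.1443
shift [-0.4, -0.7, 129.7] turn [0.0, 0.0, 0.0] dist 130 yaw -6.7
```

carry_out([
  [[0,-1,50],[0,0,0],60],
  [[0,-1,95],[0,0,0],60],
  [[0,-1,120],[0,0,0],60],
  [[0,-1,128],[0,0,0],60],
  [[0,-1,128],[0,0,0],255],
  [[0,-1,128],[0,0,0],255],
  [[0,-1,128],[0,0,0],255],
  [[0,-1,128],[0,0,0],255],
])

```text
time: 8.32
position: [0.5262, -0.2227, 0.1523]
eef_rot: [0.0, 0.748, 0.664, 0.0]
wrist_force: [-0.4, -0.7, -0.3]
width: 0.385
grip_force: 0.0
```

carry_out([
  [[0,0,0],[0,0,0],255],
  [[0,0,0],[0,0,0],255],
  [[0,0,0],[0,0,0],255],
  [[0,0,0],[0,0,0],255],
  [[0,0,0],[0,0,0],255],
])

```text
time: 8.95
position: [0.5259, -0.2227, 0.1517]
eef_rot: [0.0, 0.748, 0.664, 0.0]
wrist_force: [0.8, 0.2, 1.1]
width: 0.165
grip_force: 30.0
```

Gripped. Lift slowly, then check.

carry_out([
  [[0,0,-12],[0,0,0],255],
  [[0,0,-26],[0,0,0],255],
  [[0,0,-50],[0,0,0],255],
  [[0,0,-80],[0,0,0],255],
  [[0,0,-110],[0,0,0],255],
  [[0,0,-130],[0,0,0],255],
])

```text
time: 9.7
position: [0.5261, -0.223, 0.2843]
eef_rot: [0.001, 0.748, 0.664, 0.001]
wrist_force: [-0.3, -0.3, -0.9]
width: 0.173
grip_force: 30.0
```

```bash
sed -n '/^def rect/,/return k/p' m0.py >> h.py; python3 - <<'E'
from h import *
st(); p,d,C=snap('top'); W=cloud(d,C); np.savez('t1.npz',p=p,d=d)
ok=(d>0)&(abs(W[...,0]-.526)<.09)&(abs(W[...,1]+.222)<.09); z=W[...,2]
p2,d2,C2=snap('wrist'); W2=cloud(d2,C2);print('deck check below')
rect((d>0)&(W[...,1]>0)&(z>.2)&(z<.215)&(W[...,0]>.6),W,'deck')
print(case(-108,110,0)); go(*case(-108,110,282)[:3])
E
```

```text
t 9.7 p [ 0.5261 -0.223   0.2843] q [1.000e-03 7.480e-01 6.637e-01 7.000e-04] F [-0.3 -0.3 -0.9] w 0.173 g 30.0 j [-0.02  0.36  0.44  1.9  -0.19  0.91  0.39]
deck check below
deck 23338 c [794.7 212.7] size [374.2 177.9] ang 83.2 zmed 0.2083
[np.float64(559.0713509307701), np.float64(350.84921105596146), 0]
shift [573.9, -36.2, 2.2] turn [0.0, 0.0, 0.0] dist 575 yaw -6.8
```

carry_out([
  [[30,-2,0],[0,0,0],255],
  [[80,-5,0],[0,0,0],255],
  [[135,-8,0],[0,0,0],255],
  [[190,-12,0],[0,0,0],255],
  [[245,-15,0],[0,0,0],255],
  [[300,-19,0],[0,0,0],255],
  [[355,-22,0],[0,0,0],255],
  [[410,-26,0],[0,0,0],255],
])

```text
time: 10.8
position: [0.5484, 0.1892, 0.2813]
eef_rot: [0.0, 0.748, 0.664, -0.0]
wrist_force: [1.5, -0.8, -0.4]
width: 0.165
grip_force: 30.0
```

carry_out([
  [[55,-3,0],[0,0,0],255],
  [[105,-6,0],[0,0,0],255],
  [[145,-9,0],[0,0,0],255],
  [[164,-10,0],[0,0,0],255],
  [[164,-10,0],[0,0,0],255],
])

```text
time: 11.42
position: [0.558, 0.3518, 0.281]
eef_rot: [0.0, 0.747, 0.664, -0.001]
wrist_force: [0.0, -0.1, -1.0]
width: 0.17
grip_force: 30.0
```

```bash
python3 - <<'E'
from h import *
st(); p,d,C=snap('top','t2.png')
go(*case(-108,110,94))
E
```

```text
t 11.425 p [0.558  0.3518 0.281 ] q [ 1.000e-04  7.475e-01  6.643e-01 -5.000e-04] F [ 0.  -0.1 -1. ] w 0.17 g 30.0 j [-0.87  0.48  0.33  1.71 -0.18  0.99 -0.59]
shift [1.0, 0.7, 187.3] turn [0.0, 0.0, 0.0] dist 187 yaw -6.9
```

View pics/t2.png

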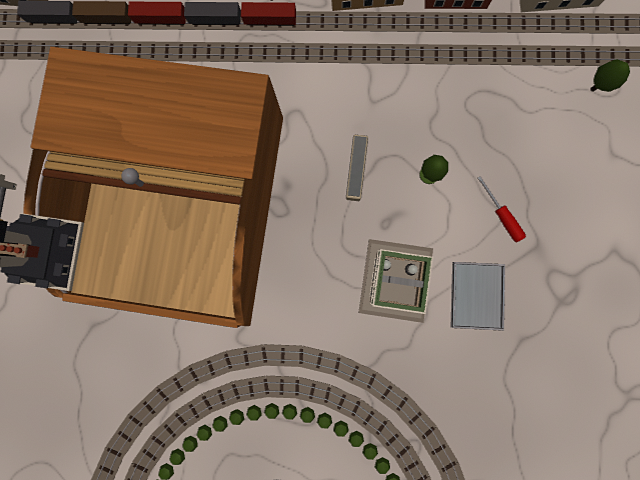

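carry_out([
  [[1,1,45],[0,0,0],255],
  [[1,1,90],[0,0,0],255],
  [[1,1,130],[0,0,0],255],
  [[1,1,160],[0,0,0],255],
  [[1,1,178],[0,0,0],255],
  [[1,1,186],[0,0,0],255],
  [[1,1,190],[0,0,0],255],
  [[1,1,191],[0,0,0],255],
])

```text
time: 12.48
position: [0.5599, 0.3525, 0.0914]
eef_rot: [0.0, 0.748, 0.664, 0.001]
wrist_force: [-1.0, -0.4, 0.0]
width: 0.169
grip_force: 30.0
```

carry_out([
  [[0,0,1],[0,0,0],255],
  [[0,0,2],[0,0,0],255],
  [[0,0,3],[0,0,0],255],
  [[0,0,3],[0,0,0],255],
])

```text
time: 12.98
position: [0.5595, 0.3525, 0.0877]
eef_rot: [0.0, 0.748, 0.664, 0.0]
wrist_force: [-0.5, -0.3, -0.9]
width: 0.17
grip_force: 30.0
```

carry_out([
  [[0,0,1],[0,0,0],255],
  [[0,0,1],[0,0,0],255],
  [[0,0,2],[0,0,0],255],
  [[0,0,2],[0,0,0],255],
])

```text
time: 13.48
position: [0.5596, 0.3525, 0.0876]
eef_rot: [-0.0, 0.748, 0.664, 0.001]
wrist_force: [-4.2, -2.0, 17.4]
width: 0.169
grip_force: 30.0
```

carry_out([
  [[0,0,-2],[0,0,0],255],
  [[0,0,-2],[0,0,0],150],
  [[0,0,-2],[0,0,0],120],
  [[0,0,-2],[0,0,0],120],
  [[0,0,-2],[0,0,0],120],
  [[0,0,-30],[0,0,0],100],
  [[0,0,-80],[0,0,0],60],
  [[0,0,-130],[0,0,0],60],
])

```text
time: 14.48
position: [0.5592, 0.3522, 0.2167]
eef_rot: [0.0, 0.748, 0.664, -0.0]
wrist_force: [0.2, 0.8, 0.6]
width: 0.75
grip_force: 0.0
```

```bash
python3 - <<'E'
from h import *
st(); go(526,-223,230); go(526,-223,230,-6.9)
E
```

```text
t 14.475 p [0.5592 0.3522 0.2167] q [ 1.000e-04  7.479e-01  6.638e-01 -4.000e-04] F [0.2 0.8 0.6] w 0.75 g 0.0 j [-0.85  0.54  0.31  1.77 -0.21  0.87 -0.56]
shift [-575.1, 35.4, -12.8] turn [0.0, 0.0, 0.0] dist 576 yaw -6.8
shift [-575.1, 35.4, -12.8] turn [-0.0, 0.001, 0.001] dist 576 yaw -6.8
```

carry_out([
  [[-50,3,-13],[0,0,0],60],
  [[-110,7,-13],[0,0,0],60],
  [[-170,11,-13],[0,0,0],60],
  [[-230,14,-13],[0,0,0],60],
  [[-290,18,-13],[0,0,0],60],
  [[-350,21,-13],[0,0,0],60],
  [[-410,25,-13],[0,0,0],60],
  [[-470,29,-13],[0,0,0],60],
])

```text
time: 15.48
position: [0.5322, -0.1196, 0.2289]
eef_rot: [0.0, 0.748, 0.664, 0.0]
wrist_force: [0.3, -0.7, -0.2]
width: 0.766
grip_force: 0.0
```

carry_out([
  [[-60,4,0],[0,0,0],60],
  [[-105,6,0],[0,0,0],60],
  [[-105,6,0],[0,0,0],60],
])

```text
time: 15.85
position: [0.5249, -0.2269, 0.2289]
eef_rot: [0.001, 0.75, 0.661, -0.0]
wrist_force: [0.2, 1.4, -0.1]
width: 0.762
grip_force: 0.0
```

```bash
python3 - <<'E'
from h import *
st()
p,d,C=snap('wrist','w3.png'); W=cloud(d,C); ok=(d>0)&(abs(W[...,0]-.526)<.09)&(abs(W[...,1]+.222)<.09); z=W[...,2]
rect(ok&(z>.109)&(z<.13),W,'core'); rect(ok&(z>.08)&(z<.109),W,'walls')
np.savez('w3.npz',p=p,d=d)
t,dt,Ct=snap('top'); Wt=cloud(dt,Ct); zt=Wt[...,2]
rect((dt>0)&(zt>.06)&(zt<.16)&(abs(Wt[...,0]-.559)<.09)&(abs(Wt[...,1]-.352)<.07),Wt,'roof placed')
E
```

```text
t 15.85 p [ 0.5249 -0.2269  0.2289] q [ 8.000e-04  7.500e-01  6.615e-01 -5.000e-04] F [ 0.2  1.4 -0.1] w 0.762 g 0.0 j [ 0.05  0.42  0.36  1.96 -0.2   0.79  0.4 ]
core 1292 c [ 525.5 -223.7] size [50.5 11.4] ang 83.1 zmed 0.1153
walls 8388 c [ 525.7 -224. ] size [ 96.6 104.4] ang 83.1 zmed 0.0976
roof placed 2498 c [569.4 414.5] size [ 10.3 160.4] ang 84.7 zmed 0.1105
```

View pics/w3.png

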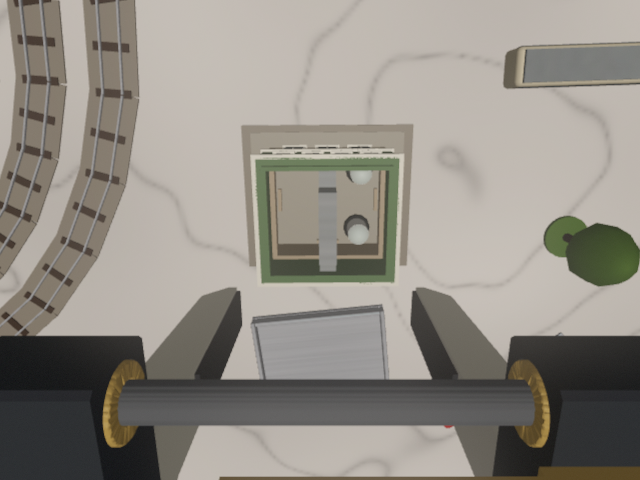

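carry_out([
  [[0,0,0],[0,0,0],160],
  [[0,0,40],[0,0,0],160],
  [[0,0,80],[0,0,0],160],
  [[0,0,100],[0,0,0],160],
  [[0,0,100],[0,0,0],160],
])

```text
time: 16.58
position: [0.5255, -0.221, 0.1274]
eef_rot: [-0.001, 0.747, 0.665, -0.001]
wrist_force: [0.3, 0.4, 0.8]
width: 0.372
grip_force: 0.0
```

```bash
python3 -c "
from h import *
st(); go(525.5,-223.7,88,-6.9)"
```

```text
t 16.575 p [ 0.5255 -0.221   0.1274] q [-1.300e-03  7.472e-01  6.646e-01 -6.000e-04] F [0.3 0.4 0.8] w 0.372 g 0.0 j [ 0.1   0.55  0.29  2.05 -0.27  0.58  0.46]
shift [-2.8, 0.4, 39.4] turn [-0.003, -0.001, 0.004] dist 40 yaw -6.7
```

carry_out([
  [[-2,0,15],[0,0,0],160],
  [[-2,0,30],[0,0,0],160],
  [[-2,0,39],[0,0,0],160],
  [[-2,0,39],[0,0,0],255],
  [[-2,0,39],[0,0,0],255],
  [[-2,0,39],[0,0,0],255],
  [[-2,0,39],[0,0,0],255],
  [[-2,0,39],[0,0,0],255],
])

```text
time: 17.58
position: [0.5259, -0.2247, 0.09]
eef_rot: [0.0, 0.748, 0.664, 0.0]
wrist_force: [-0.2, -0.1, 2.8]
width: 0.126
grip_force: 30.0
```

carry_out([
  [[0,0,-10],[0,0,0],255],
  [[0,0,-22],[0,0,0],255],
  [[0,0,-45],[0,0,0],255],
  [[0,0,-80],[0,0,0],255],
  [[0,0,-120],[0,0,0],255],
  [[0,0,-150],[0,0,0],255],
  [[0,0,-165],[0,0,0],255],
  [[0,0,-165],[0,0,0],255],
])

```text
time: 18.58
position: [0.526, -0.2247, 0.2555]
eef_rot: [0.001, 0.748, 0.664, 0.001]
wrist_force: [-0.4, -0.6, -1.6]
width: 0.126
grip_force: 30.0
```

```bash
python3 - <<'E'
from h import *
st(); p,d,C=snap('top','t3.png'); W=cloud(d,C); z=W[...,2]
rect((d>0)&(z>.06)&(z<.14)&(abs(W[...,0]-.559)<.1)&(abs(W[...,1]-.34)<.08),W,'roof placed')
rect((d>0)&(z>.105)&(z<.125)&(abs(W[...,0]-.559)<.1)&(abs(W[...,1]-.34)<.06),W,'roof chimney')
go(*case(-108,0,255),-6.8)
cv2.imwrite('pics/t3c.png',cv2.resize(p[100:350,0:460],None,fx=1.7,fy=1.7)[:,:,::-1])
E
```

```text
t 18.575 p [ 0.526  -0.2247  0.2555] q [7.000e-04 7.478e-01 6.639e-01 6.000e-04] F [-0.4 -0.6 -1.6] w 0.126 g 30.0 j [ 0.03  0.39  0.37  1.93 -0.19  0.85  0.39]
roof placed 2271 c [560.5 352.8] size [ 97.8 104.4] ang 82.6 zmed 0.0821
roof chimney 234 c [560.4 351.9] size [42. 19.] ang 83.3 zmed 0.1139
shift [465.2, -34.6, -0.5] turn [0.0, -0.0, -0.0] dist 467 yaw -6.8
```

View pics/t3c.png

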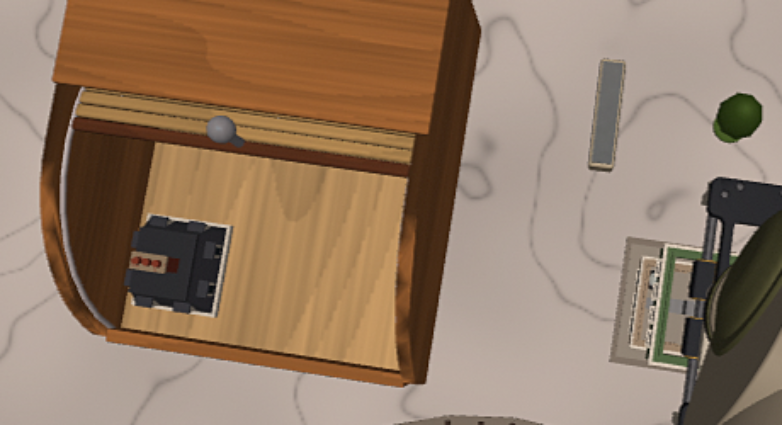

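carry_out([
  [[30,-2,0],[0,0,0],255],
  [[85,-6,0],[0,0,0],255],
  [[145,-11,0],[0,0,0],255],
  [[205,-15,0],[0,0,0],255],
  [[265,-20,0],[0,0,0],255],
  [[325,-24,0],[0,0,0],255],
  [[385,-29,0],[0,0,0],255],
  [[435,-33,0],[0,0,0],255],
])

```text
time: 19.62
position: [0.5436, 0.2136, 0.253]
eef_rot: [-0.0, 0.747, 0.664, -0.001]
wrist_force: [0.6, 0.5, -1.1]
width: 0.127
grip_force: 30.0
```

carry_out([
  [[28,-2,0],[0,0,0],255],
  [[28,-2,0],[0,0,0],255],
  [[28,-2,0],[0,0,0],255],
])

```text
time: 20.0
position: [0.5454, 0.238, 0.2535]
eef_rot: [0.0, 0.748, 0.664, -0.001]
wrist_force: [-0.2, -0.0, -1.4]
width: 0.124
grip_force: 30.0
```

```bash
python3 -c "
from h import *
st(); go(*case(-108,-2,73),-6.8)"
```

```text
t 20.0 p [0.5454 0.238  0.2535] q [ 1.000e-04  7.481e-01  6.636e-01 -1.200e-03] F [-0.2 -0.  -1.4] w 0.124 g 30.0 j [-0.72  0.42  0.31  1.88 -0.16  0.87 -0.46]
shift [2.0, 0.6, 180.5] turn [-0.001, 0.002, -0.001] dist 181 yaw -6.9
```

carry_out([
  [[1,0,45],[0,0,0],255],
  [[1,0,90],[0,0,0],255],
  [[1,0,130],[0,0,0],255],
  [[1,0,160],[0,0,0],255],
  [[1,0,172],[0,0,0],255],
  [[1,0,179],[0,0,0],255],
  [[1,0,180],[0,0,0],255],
  [[1,0,181],[0,0,0],255],
])

```text
time: 21.0
position: [0.5465, 0.2404, 0.0746]
eef_rot: [0.0, 0.748, 0.664, 0.001]
wrist_force: [1.0, -0.3, -0.1]
width: 0.13
grip_force: 30.0
```

carry_out([
  [[0,0,0.5],[0,0,0],255],
  [[0,0,1],[0,0,0],255],
  [[0,0,1],[0,0,0],255],
])

```text
time: 21.38
position: [0.5461, 0.2403, 0.0728]
eef_rot: [0.0, 0.748, 0.664, 0.0]
wrist_force: [0.0, -0.1, -1.0]
width: 0.126
grip_force: 30.0
```

carry_out([
  [[0,0,0.7],[0,0,0],255],
  [[0,0,1.4],[0,0,0],255],
  [[0,0,1.4],[0,0,0],255],
])

```text
time: 21.75
position: [0.546, 0.2403, 0.072]
eef_rot: [-0.0, 0.748, 0.664, 0.0]
wrist_force: [-2.5, -0.4, 9.6]
width: 0.129
grip_force: 30.0
```

carry_out([
  [[0,0,-1],[0,0,0],200],
  [[0,0,-1],[0,0,0],170],
  [[0,0,-1],[0,0,0],160],
  [[0,0,-1],[0,0,0],160],
  [[0,0,-20],[0,0,0],160],
  [[0,0,-60],[0,0,0],160],
  [[0,0,-110],[0,0,0],160],
  [[0,0,-150],[0,0,0],160],
])

```text
time: 22.75
position: [0.5461, 0.2402, 0.2231]
eef_rot: [0.0, 0.748, 0.664, 0.0]
wrist_force: [0.6, 0.3, -0.6]
width: 0.375
grip_force: 0.0
```

```bash
python3 -c "
from h import *
st(); go(525.5,-223.7,200,-6.9)"
```

```text
t 22.75 p [0.5461 0.2402 0.2231] q [1.000e-04 7.479e-01 6.638e-01 4.000e-04] F [ 0.6  0.3 -0.6] w 0.375 g 0.0 j [-0.72  0.45  0.3   1.91 -0.18  0.8  -0.44]
shift [-463.0, 34.6, 22.9] turn [0.001, -0.0, 0.001] dist 465 yaw -6.8
```

carry_out([
  [[-50,4,0],[0,0,0],160],
  [[-110,8,0],[0,0,0],160],
  [[-170,13,0],[0,0,0],160],
  [[-230,17,0],[0,0,0],160],
  [[-290,22,0],[0,0,0],160],
  [[-350,26,8],[0,0,0],160],
  [[-410,31,16],[0,0,0],160],
  [[-463,35,23],[0,0,0],160],
])

```text
time: 23.75
position: [0.5254, -0.2259, 0.1981]
eef_rot: [0.0, 0.748, 0.664, 0.0]
wrist_force: [0.6, 0.5, 0.2]
width: 0.371
grip_force: 0.0
```

carry_out([
  [[0,0,0],[0,0,0],160],
  [[0,0,0],[0,0,0],160],
  [[0,0,0],[0,0,0],160],
])

```text
time: 24.12
position: [0.5262, -0.222, 0.1983]
eef_rot: [-0.0, 0.747, 0.665, 0.0]
wrist_force: [0.1, -0.1, 0.6]
width: 0.373
grip_force: 0.0
```

```bash
python3 - <<'E'
from h import *
st()
p,d,C=snap('wrist','w4.png'); W=cloud(d,C); ok=(d>0)&(abs(W[...,0]-.526)<.09)&(abs(W[...,1]+.222)<.09); z=W[...,2]
k=rect(ok&(z>.062)&(z<.08),W,'core'); rect(ok&(z>.04)&(z<.062),W,'walls')
go(525.5,-223.7,46,-6.9)
t,dt,Ct=snap('top'); Wt=cloud(dt,Ct); zt=Wt[...,2]
rect((dt>0)&(zt>.06)&(zt<.14)&(abs(Wt[...,0]-.546)<.1)&(abs(Wt[...,1]-.24)<.065),Wt,'upper')
E
```

```text
t 24.125 p [ 0.5262 -0.222   0.1983] q [-2.000e-04  7.471e-01  6.647e-01  3.000e-04] F [ 0.1 -0.1  0.6] w 0.373 g 0.0 j [ 0.08  0.45  0.31  1.99 -0.21  0.73  0.4 ]
core 1203 c [ 525.8 -223.9] size [51.1 11.6] ang 83.3 zmed 0.0693
walls 7526 c [ 525.9 -223.9] size [ 96.6 104.4] ang 83.0 zmed 0.0516
shift [-1.8, -0.6, 152.4] turn [0.0, -0.001, 0.004] dist 152 yaw -6.7
upper 1605 c [547.3 242.4] size [ 98.5 104.1] ang 83.2 zmed 0.0819
```

View pics/w4.png

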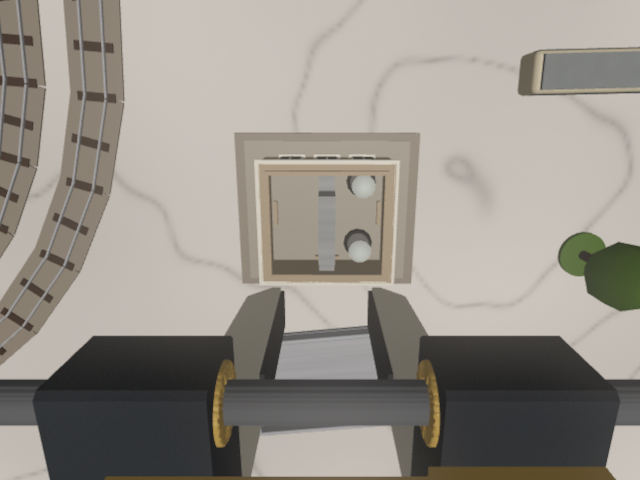

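carry_out([
  [[-2,0,45],[0,0,0],160],
  [[-2,0,90],[0,0,0],160],
  [[-2,0,130],[0,0,0],160],
  [[-2,0,146],[0,0,0],160],
  [[-2,0,151],[0,0,0],160],
  [[-2,0,151],[0,0,0],255],
  [[-2,0,151],[0,0,0],255],
  [[-2,0,151],[0,0,0],255],
])

```text
time: 25.22
position: [0.5262, -0.2258, 0.0483]
eef_rot: [0.001, 0.748, 0.664, 0.0]
wrist_force: [-1.3, 0.9, 5.8]
width: 0.129
grip_force: 30.0
```

carry_out([
  [[0,0,0],[0,0,0],255],
  [[0,0,0],[0,0,0],255],
  [[0,0,0],[0,0,0],255],
])

```text
time: 25.6
position: [0.5261, -0.2258, 0.0483]
eef_rot: [0.001, 0.748, 0.664, 0.001]
wrist_force: [-0.2, 0.4, 7.4]
width: 0.127
grip_force: 30.0
```

carry_out([
  [[0,0,-8],[0,0,0],255],
  [[0,0,-18],[0,0,0],255],
  [[0,0,-32],[0,0,0],255],
  [[0,0,-50],[0,0,0],255],
  [[0,0,-90],[0,0,0],255],
  [[0,0,-140],[0,0,0],255],
  [[0,0,-185],[0,0,0],255],
  [[0,0,-205],[0,0,0],255],
])

```text
time: 26.6
position: [0.526, -0.2261, 0.2559]
eef_rot: [0.002, 0.748, 0.664, 0.001]
wrist_force: [0.3, 0.4, -1.8]
width: 0.127
grip_force: 30.0
```

```bash
python3 -c "
from h import *
st(); go(*case(-108,-113,252),-6.8)"
```

```text
t 26.6 p [ 0.526  -0.2261  0.2559] q [0.0017 0.748  0.6637 0.0011] F [ 0.3  0.4 -1.8] w 0.127 g 30.0 j [ 0.05  0.39  0.36  1.93 -0.18  0.85  0.38]
shift [353.7, -35.3, 3.6] turn [0.004, 0.0, -0.001] dist 356 yaw -6.8
```

carry_out([
  [[30,-3,0],[0,0,0],255],
  [[80,-8,0],[0,0,0],255],
  [[135,-13,0],[0,0,0],255],
  [[190,-19,0],[0,0,0],255],
  [[245,-24,0],[0,0,0],255],
  [[300,-30,0],[0,0,0],255],
  [[340,-34,0],[0,0,0],255],
  [[354,-35,0],[0,0,0],255],
])

```text
time: 27.6
position: [0.5323, 0.1327, 0.2529]
eef_rot: [-0.0, 0.747, 0.665, 0.0]
wrist_force: [-0.3, -0.7, -0.1]
width: 0.13
grip_force: 30.0
```

carry_out([
  [[0,0,0],[0,0,0],255],
  [[0,0,0],[0,0,0],255],
  [[0,0,0],[0,0,0],255],
])

```text
time: 27.98
position: [0.5329, 0.1283, 0.2525]
eef_rot: [0.0, 0.749, 0.663, -0.0]
wrist_force: [-1.0, 0.5, -0.5]
width: 0.127
grip_force: 30.0
```

```bash
python3 - <<'E'
from h import *
st(); go(*case(-108,-113,77),-6.8)
p,d,C=snap('top','t4.png'); W=cloud(d,C); z=W[...,2]; np.savez('t4.npz',p=p,d=d)
rect((d>0)&(z>.012)&(z<.06)&(abs(W[...,0]-.526)<.1)&(abs(W[...,1]+.223)<.07),W,'light')
cv2.imwrite('pics/t4c.png',cv2.resize(p[140:340,200:520],None,fx=2.4,fy=2.4,interpolation=cv2.INTER_CUBIC)[:,:,::-1])
E
```

```text
t 27.975 p [0.5329 0.1283 0.2525] q [ 2.000e-04  7.487e-01  6.629e-01 -1.000e-04] F [-1.   0.5 -0.5] w 0.127 g 30.0 j [-0.56  0.36  0.3   1.98 -0.14  0.82 -0.3 ]
shift [1.1, -0.0, 175.5] turn [0.0, 0.0, -0.003] dist 175 yaw -7.0
light 104 c [ 558.7 -197.7] size [22.1 19.2] ang 3.3 zmed 0.0391
```

View pics/t4c.png

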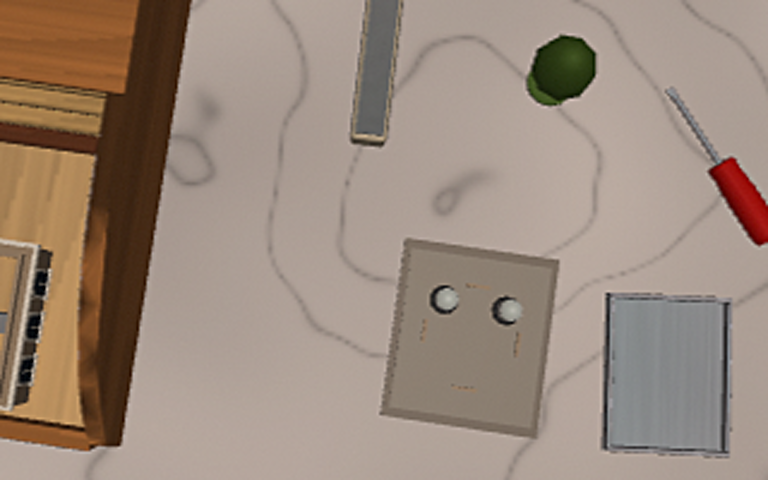

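carry_out([
  [[1,0,45],[0,0,0],255],
  [[1,0,90],[0,0,0],255],
  [[1,0,130],[0,0,0],255],
  [[1,0,158],[0,0,0],255],
  [[1,0,168],[0,0,0],255],
  [[1,0,174],[0,0,0],255],
  [[1,0,175],[0,0,0],255],
  [[1,0,176],[0,0,0],255],
])

```text
time: 29.02
position: [0.5335, 0.1311, 0.0771]
eef_rot: [0.0, 0.748, 0.664, 0.001]
wrist_force: [0.1, -0.8, 0.1]
width: 0.127
grip_force: 30.0
```

carry_out([
  [[0,0,0.5],[0,0,0],255],
  [[0,0,1],[0,0,0],255],
  [[0,0,1],[0,0,0],255],
])

```text
time: 29.4
position: [0.533, 0.131, 0.0754]
eef_rot: [0.0, 0.748, 0.664, 0.0]
wrist_force: [-0.1, -0.4, -0.9]
width: 0.123
grip_force: 30.0
```

carry_out([
  [[0,0,0.7],[0,0,0],255],
  [[0,0,1.4],[0,0,0],255],
  [[0,0,1.4],[0,0,0],255],
])

```text
time: 29.78
position: [0.533, 0.131, 0.0743]
eef_rot: [-0.0, 0.748, 0.664, 0.0]
wrist_force: [-1.0, 0.2, 6.5]
width: 0.124
grip_force: 30.0
```

carry_out([
  [[0,0,-1],[0,0,0],200],
  [[0,0,-1],[0,0,0],170],
  [[0,0,-1],[0,0,0],160],
  [[0,0,-1],[0,0,0],160],
  [[0,0,-20],[0,0,0],160],
  [[0,0,-60],[0,0,0],160],
  [[0,0,-105],[0,0,0],160],
  [[0,0,-140],[0,0,0],160],
])

```text
time: 30.78
position: [0.5331, 0.1309, 0.2156]
eef_rot: [0.0, 0.748, 0.664, 0.0]
wrist_force: [-0.3, 1.6, -0.1]
width: 0.374
grip_force: 0.0
```

```bash
python3 -c "
from h import *
st(); go(505,-205,190,-6.9)"
```

```text
t 30.775 p [0.5331 0.1309 0.2156] q [2.000e-04 7.479e-01 6.638e-01 4.000e-04] F [-0.3  1.6 -0.1] w 0.374 g 0.0 j [-0.56  0.4   0.3   2.02 -0.17  0.74 -0.28]
shift [-336.9, 12.0, 25.5] turn [0.001, -0.0, 0.001] dist 338 yaw -6.8
```

carry_out([
  [[-40,3,0],[0,0,0],160],
  [[-95,8,0],[0,0,0],160],
  [[-150,14,0],[0,0,0],160],
  [[-205,20,8],[0,0,0],160],
  [[-260,30,16],[0,0,0],160],
  [[-310,46,24],[0,0,0],160],
  [[-343,62,26],[0,0,0],160],
  [[-343,62,26],[0,0,0],160],
])

```text
time: 31.78
position: [0.5537, -0.2202, 0.1875]
eef_rot: [0.001, 0.749, 0.662, -0.0]
wrist_force: [-0.4, 0.2, -0.0]
width: 0.375
grip_force: 0.0
```

```bash
cat > lights.py <<'E'
from h import *
st()
p,d,C=snap('wrist','w5.png'); t,dt,Ct=snap('top','t5.png'); 
for nm,dd,CC in(('wrist',d,C),('top',dt,Ct)):
    W=cloud(dd,CC); z=W[...,2]
    m=((dd>0)&(z>.022)&(z<.055)&(abs(W[...,0]-.53)<.12)&(abs(W[...,1]+.28)<.2)).astype(np.uint8)
    n,l,s,c=cv2.connectedComponentsWithStats(m)
    for k in range(1,n):
        if s[k,4]>25:
            Q=W[l==k]; zt=np.percentile(Q[:,2],98); T=Q[Q[:,2]>zt-.006]
            print(nm,'px',c[k].round(),s[k,4],'top',(T.mean(0)*1000).round(1),'ztop',zt.round(4),'bbox',((Q.min(0)+Q.max(0))*500).round(1),'ext',(np.ptp(Q,axis=0)*1000).round(1))
# parts in case
W=cloud(dt,Ct); z=W[...,2]
for nm,x,y in(('roof',.560,.352),('upper',.547,.242),('ground',.534,.132)):
    rect((dt>0)&(z>.06)&(z<.14)&(abs(W[...,0]-x)<.1)&(abs(W[...,1]-y)<.056),W,nm)
mt=(dt>0)&(z>.012)&(z<.02)&(abs(W[...,0]-.5)<.09)&(abs(W[...,1]+.382)<.07)
rect(mt|((dt>0)&(z>.002)&(z<.008)&(abs(W[...,0]-.5)<.055)&(abs(W[...,1]+.382)<.045)),W,'tray')
E
python3 lights.py
```

```text
t 31.775 p [ 0.5537 -0.2202  0.1875] q [ 5.000e-04  7.493e-01  6.622e-01 -5.000e-04] F [-0.4  0.2 -0. ] w 0.375 g 0.0 j [ 0.08  0.49  0.29  1.95 -0.2   0.73  0.37]
wrist px [327. 193.] 505 top [ 557.1 -200.1   40.1] ztop 0.0425 bbox [ 557.  -200.6   33. ] ext [17.5 17.6 21.2]
wrist px [325. 259.] 506 top [ 549.1 -251.2   40. ] ztop 0.0424 bbox [ 548.9 -252.3   33.1] ext [17.9 18.4 21.4]
top px [386. 264.] 74 top [ 558.7 -198.9   42.2] ztop 0.0457 bbox [ 559.3 -198.9   35.8] ext [15.8 17.7 21.1]
roof 2256 c [560.5 353.2] size [ 98.3 103.7] ang 83.1 zmed 0.0822
upper 1622 c [547.3 242.9] size [ 98.2 103.9] ang 83.3 zmed 0.0816
ground 1203 c [534.3 134.5] size [ 96.5 104.1] ang 83.4 zmed 0.0802Traceback (most recent call last):
  File "lights.py", line 17, in <module>
    rect(mt|((dt>0)&(z>.002)&(z<.008)&(abs(W[...,0]-.5)<.055)&(abs(W[...,1]+.382)<.045)),W,'tray')
    ~~~~^^^^^^^^^^^^^^^^^^^^^^^^^^^^^^^^^^^^^^^^^^^^^^^^^^^^^^^^^^^^^^^^^^^^^^^^^^^^^^^^^^^^^^^^^^
  File "h.py", line 32, in rect
    n,l,s,c=cv2.connectedComponentsWithStats(m); k=1+np.argmax(s[1:,4]); k=l==k
                                                     ~~~~~~~~~^^^^^^^^^
    return _wrapfunc(a, 'argmax', axis=axis, out=out, **kwds)
    return bound(*args, **kwds)
ValueError: attempt to get argmax of an empty sequence
```

View pics/t5.png

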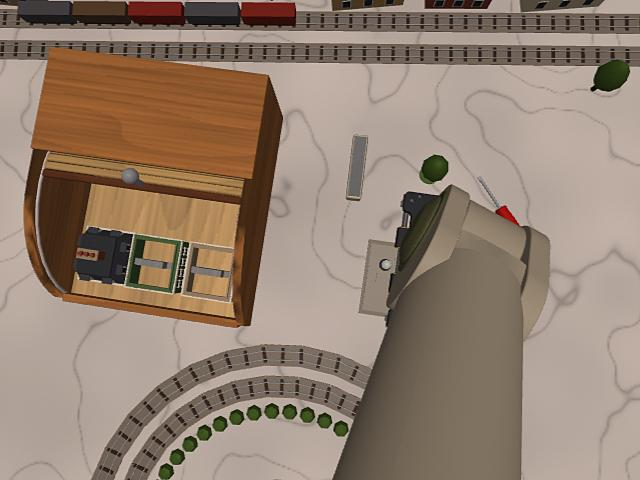

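```bash
python3 -c "
from h import *
go(549.2,-251.7,16,-6.9)"
```

```text
shift [-35.4, 0.2, 171.5] turn [-0.001, -0.0, 0.001] dist 175 yaw -6.8
```

carry_out([
  [[-35,0,40],[0,0,0],160],
  [[-35,0,90],[0,0,0],160],
  [[-35,0,130],[0,0,0],160],
  [[-35,0,160],[0,0,0],160],
  [[-35,0,171],[0,0,0],160],
  [[-35,0,171],[0,0,0],255],
  [[-35,0,171],[0,0,0],255],
  [[-35,0,171],[0,0,0],255],
])

```text
time: 32.88
position: [0.5504, -0.2518, 0.0182]
eef_rot: [0.001, 0.748, 0.664, 0.001]
wrist_force: [0.5, 0.1, 4.0]
width: 0.181
grip_force: 30.0
```

carry_out([
  [[0,0,0],[0,0,0],255],
  [[0,0,-15],[0,0,0],255],
  [[0,0,-40],[0,0,0],255],
  [[0,0,-60],[0,0,0],255],
  [[0,0,-60],[0,0,0],255],
])

```text
time: 33.5
position: [0.5506, -0.2522, 0.079]
eef_rot: [0.002, 0.748, 0.664, 0.001]
wrist_force: [-0.1, -0.4, -0.2]
width: 0.183
grip_force: 30.0
```

```bash
python3 -c "
from h import *
st(); go(499,-403,76,-6.9); go(499,-361,76,-6.9)"
```

```text
t 33.5 p [ 0.5506 -0.2522  0.079 ] q [0.0015 0.7479 0.6638 0.0008] F [-0.1 -0.4 -0.2] w 0.183 g 30.0 j [ 0.19  0.65  0.22  2.   -0.27  0.51  0.48]
shift [-155.9, -33.3, 3.0] turn [0.003, 0.001, 0.001] dist 159 yaw -6.8
shift [-114.2, -38.3, 3.0] turn [0.003, 0.001, 0.001] dist 120 yaw -6.8
```

carry_out([
  [[-45,-9,0],[0,0,0],255],
  [[-95,-20,0],[0,0,0],255],
  [[-140,-30,0],[0,0,0],255],
  [[-156,-33,0],[0,0,0],255],
  [[-156,-33,25],[0,0,0],255],
  [[-156,-33,48],[0,0,0],255],
  [[-156,-33,59],[0,0,0],255],
  [[-156,-33,62],[0,0,0],255],
])

```text
time: 34.5
position: [0.4984, -0.4019, 0.0142]
eef_rot: [-0.001, 0.748, 0.664, 0.0]
wrist_force: [-2.1, 1.1, 6.0]
width: 0.184
grip_force: 30.0
```

carry_out([
  [[0,0,1],[0,0,0],255],
  [[0,0,2],[0,0,0],255],
  [[0,0,2],[0,0,0],255],
])

```text
time: 34.88
position: [0.4988, -0.4027, 0.0142]
eef_rot: [0.001, 0.748, 0.664, 0.0]
wrist_force: [-1.1, 1.3, 5.7]
width: 0.185
grip_force: 30.0
```

Contact made; release to a small opening and rise, then look at the remaining light.

carry_out([
  [[0,0,-1],[0,0,0],200],
  [[0,0,-1],[0,0,0],175],
  [[0,0,-1],[0,0,0],175],
  [[0,0,-15],[0,0,0],175],
  [[0,0,-50],[0,0,0],170],
  [[50,8,-100],[0,0,0],160],
  [[105,18,-140],[0,0,0],160],
  [[150,28,-140],[0,0,0],160],
])

```text
time: 35.88
position: [0.5452, -0.257, 0.1564]
eef_rot: [0.002, 0.749, 0.663, 0.001]
wrist_force: [0.7, -0.3, -0.5]
width: 0.371
grip_force: 0.0
```

carry_out([
  [[40,18,0],[0,0,0],160],
  [[40,20,0],[0,0,0],160],
  [[40,20,0],[0,0,0],160],
])

```text
time: 36.25
position: [0.5684, -0.2204, 0.1534]
eef_rot: [0.0, 0.748, 0.664, -0.0]
wrist_force: [0.0, -0.7, 0.4]
width: 0.372
grip_force: 0.0
```

```bash
sed -i '/^# parts/,$d' lights.py; python3 lights.py; python3 -c "
from h import *
go(557.2,-200.2,18,-6.9)"
```

```text
t 36.25 p [ 0.5684 -0.2204  0.1534] q [ 3.000e-04  7.479e-01  6.638e-01 -1.000e-04] F [ 0.  -0.7  0.4] w 0.372 g 0.0 j [ 0.1   0.55  0.27  1.94 -0.22  0.67  0.38]
wrist px [306. 205.] 640 top [ 557.3 -200.    40. ] ztop 0.0424 bbox [ 557.  -200.5   32.6] ext [17.8 17.9 21. ]
wrist px [267. 454.] 535 top [ 498.6 -401.    35.9] ztop 0.0385 bbox [ 498.  -402.2   30.5] ext [18.2 18.2 17. ]
top px [385. 264.] 71 top [ 558.2 -199.    42.2] ztop 0.0449 bbox [ 559.2 -198.6   33.8] ext [15.8 16.8 23. ]
shift [19.8, -13.0, 135.1] turn [-0.0, 0.001, -0.001] dist 137 yaw -6.9
```

View pics/w5.png

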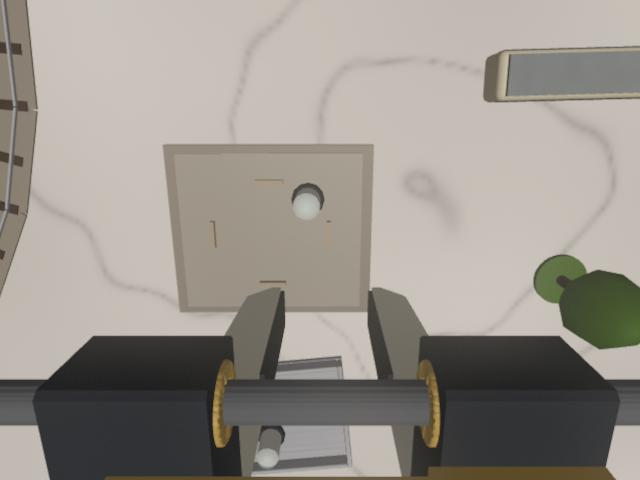

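carry_out([
  [[20,-13,40],[0,0,0],160],
  [[20,-13,85],[0,0,0],160],
  [[20,-13,122],[0,0,0],160],
  [[20,-13,135],[0,0,0],160],
  [[20,-13,135],[0,0,0],160],
  [[20,-13,135],[0,0,0],255],
  [[20,-13,135],[0,0,0],255],
  [[20,-13,135],[0,0,0],255],
])

```text
time: 37.35
position: [0.5587, -0.1986, 0.0191]
eef_rot: [0.001, 0.748, 0.664, 0.001]
wrist_force: [-0.3, -0.6, 7.4]
width: 0.186
grip_force: 30.0
```

carry_out([
  [[0,0,0],[0,0,0],255],
  [[0,0,-15],[0,0,0],255],
  [[0,0,-40],[0,0,0],255],
  [[0,0,-75],[0,0,0],255],
  [[0,0,-75],[0,0,0],255],
])

```text
time: 37.98
position: [0.5595, -0.1988, 0.0961]
eef_rot: [0.002, 0.748, 0.664, 0.001]
wrist_force: [0.3, 0.3, -0.7]
width: 0.182
grip_force: 30.0
```

```bash
python3 -c "
from h import *
st(); go(499,-359,80,-6.9)"
```

```text
t 37.975 p [ 0.5595 -0.1988  0.0961] q [0.002  0.7479 0.6638 0.0014] F [ 0.3  0.3 -0.7] w 0.182 g 30.0 j [ 0.09  0.61  0.23  2.02 -0.27  0.53  0.39]
shift [-166.3, -41.1, 16.0] turn [0.005, 0.001, 0.002] dist 172 yaw -6.8
```

carry_out([
  [[-45,-10,0],[0,0,0],255],
  [[-95,-22,0],[0,0,0],255],
  [[-145,-35,0],[0,0,0],255],
  [[-166,-41,5],[0,0,0],255],
  [[-166,-41,40],[0,0,0],255],
  [[-166,-41,66],[0,0,0],255],
  [[-166,-41,76],[0,0,0],255],
  [[-166,-41,79],[0,0,0],255],
])

```text
time: 38.98
position: [0.4969, -0.3578, 0.0141]
eef_rot: [-0.001, 0.748, 0.664, -0.0]
wrist_force: [-6.1, 4.4, 27.1]
width: 0.185
grip_force: 30.0
```

carry_out([
  [[0,0,0.5],[0,0,0],255],
  [[0,0,1],[0,0,0],255],
  [[0,0,1],[0,0,0],255],
])

```text
time: 39.35
position: [0.4969, -0.3578, 0.0142]
eef_rot: [-0.001, 0.748, 0.664, -0.0]
wrist_force: [-4.4, 3.0, 9.1]
width: 0.186
grip_force: 30.0
```

carry_out([
  [[0,0,-1],[0,0,0],200],
  [[0,0,-1],[0,0,0],175],
  [[0,0,-1],[0,0,0],175],
  [[0,0,-15],[0,0,0],175],
  [[0,0,-50],[0,0,0],170],
  [[0,0,-110],[0,0,0],100],
  [[0,0,-170],[0,0,0],60],
  [[0,0,-230],[0,0,0],60],
])

```text
time: 40.35
position: [0.4972, -0.3581, 0.2458]
eef_rot: [0.0, 0.748, 0.664, 0.0]
wrist_force: [1.6, -0.1, -0.4]
width: 0.607
grip_force: 0.0
```

```bash
python3 lights.py; python3 - <<'E'
from h import *
go(680,160,300)
t,dt,Ct=snap('top'); W=cloud(dt,Ct); z=W[...,2]; hsv=cv2.cvtColor(t,cv2.COLOR_RGB2HSV)
Q=W[(dt>0)&(z>.2)&(z<.27)&(hsv[...,1]<60)&(abs(W[...,0]-.68)<.04)&(abs(W[...,1]-.225)<.04)]
print(len(Q),Q.min(0),Q.max(0),Q.mean(0))
E
```

```text
t 40.35 p [ 0.4972 -0.3581  0.2458] q [3.000e-04 7.479e-01 6.638e-01 1.000e-04] F [ 1.6 -0.1 -0.4] w 0.607 g 0.0 j [ 0.33  0.44  0.29  1.85 -0.16  0.87  0.58]
wrist px [325. 206.] 342 top [ 496.  -359.4   36.1] ztop 0.0386 bbox [ 495.8 -360.1   30.8] ext [17.5 18.2 17.4]
wrist px [332. 251.] 335 top [ 497.9 -402.6   36.1] ztop 0.0386 bbox [ 497.8 -403.2   30.5] ext [17.7 17.7 16.7]
wrist px [478. 284.] 693 top [ 632.2 -454.6   23.9] ztop 0.026 bbox [ 630.7 -454.7   24.3] ext [38.5 35.4  4.6]
top px [515. 230.] 179 top [ 634.1 -452.6   24.9] ztop 0.0283 bbox [ 631.6 -452.    25.8] ext [35.7 40.7  7.5]
top px [490. 297.] 87 top [ 500.2 -400.9   37.1] ztop 0.04 bbox [ 500.4 -400.8   31.6] ext [17.6 18.7 17.3]
top px [467. 298.] 81 top [ 498.1 -357.8   37.7] ztop 0.0409 bbox [ 498.  -357.4   32.1] ext [16.  17.  18.9]
shift [538.0, 117.4, -50.8] turn [0.0, 0.0, 0.0] dist 553 yaw -6.9
241 [0.66945988 0.21250478 0.20022145] [0.69379113 0.2345827  0.24617929] [0.68005179 0.22213212 0.23599177]
```

carry_out([
  [[50,10,-25],[0,0,-0.17],60],
  [[105,20,-54],[0,0,-0.34],60],
  [[160,31,-54],[0,0,-0.51],60],
  [[215,41,-54],[0,0,-0.68],60],
  [[270,52,-54],[0,0,-0.86],60],
  [[325,62,-54],[0,0,-1.03],60],
  [[380,73,-54],[0,0,-1.2],60],
  [[435,83,-54],[0,0,-1.37],60],
])

```text
time: 41.5
position: [0.6313, 0.0654, 0.2958]
eef_rot: [-0.001, 0.156, 0.988, -0.0]
wrist_force: [-0.1, 0.1, -0.6]
width: 0.762
grip_force: 0.0
```

```bash
python3 -c "
from h import *
st(); go(683,225,300,83.3)"
```

```text
t 41.5 p [0.6313 0.0654 0.2958] q [-9.000e-04  1.565e-01  9.877e-01 -3.000e-04] F [-0.1  0.1 -0.6] w 0.762 g 0.0 j [-0.11  0.42 -0.12  1.72  0.06  1.    1.01]
shift [0.2, 167.7, -4.4] turn [-0.001, -0.002, -0.197] dist 168 yaw 72.0
```

carry_out([
  [[0,50,-4],[0,0,-0.1],60],
  [[0,105,-4],[0,0,-0.197],60],
  [[0,150,-4],[0,0,-0.197],60],
  [[0,167,-4],[0,0,-0.197],60],
  [[0,167,-4],[0,0,-0.197],60],
])

```text
time: 42.12
position: [0.6836, 0.2227, 0.2995]
eef_rot: [-0.001, 0.061, 0.998, -0.0]
wrist_force: [0.1, -0.4, -1.3]
width: 0.767
grip_force: 0.0
```

```bash
python3 - <<'E'
from h import *
st(); p,d,C=snap('wrist'); W=cloud(d,C); z=W[...,2]; hsv=cv2.cvtColor(p,cv2.COLOR_RGB2HSV)
Q=W[(d>0)&(z>.2)&(z<.27)&(hsv[...,1]<60)&(abs(W[...,0]-.68)<.04)&(abs(W[...,1]-.225)<.03)]
print(len(Q),Q.min(0),Q.max(0),Q.mean(0)); go(682,225,212,83.3)
E
```

```text
t 42.125 p [0.6836 0.2227 0.2995] q [-1.000e-03  6.070e-02  9.982e-01 -4.000e-04] F [ 0.1 -0.4 -1.3] w 0.767 g 0.0 j [-0.29  0.53 -0.18  1.52  0.1   1.1   0.97]
1580 [0.66791091 0.2124093  0.20011396] [0.69138594 0.23724913 0.24315718] [0.6779465  0.22507639 0.23675104]
shift [2.1, 3.8, 87.9] turn [-0.002, -0.001, -0.006] dist 88 yaw 82.9
```

carry_out([
  [[4,2,40],[0,0,0],60],
  [[4,2,75],[0,0,0],60],
  [[4,2,88],[0,0,0],60],
  [[4,2,88],[0,0,0],255],
  [[4,2,88],[0,0,0],255],
  [[4,2,88],[0,0,0],255],
  [[4,2,88],[0,0,0],255],
  [[4,2,88],[0,0,0],255],
])

```text
time: 43.18
position: [0.6805, 0.225, 0.2132]
eef_rot: [0.0, 0.061, 0.998, 0.0]
wrist_force: [0.4, 8.9, -0.4]
width: 0.275
grip_force: 5.2
```

carry_out([
  [[0,0,0],[0,0,0],255],
  [[0,0,0],[0,0,0],255],
])

```text
time: 43.42
position: [0.6806, 0.2253, 0.2132]
eef_rot: [0.0, 0.061, 0.998, 0.0]
wrist_force: [-0.8, 2.1, 3.7]
width: 0.263
grip_force: 30.0
```

```bash
python3 - <<'E'
from h import *
st()
for a0,a1 in((96,60),(60,25)):
  for a in np.linspace(a0,a1,9)[1:]:
    r=np.radians(a);b=np.radians(a0); print(round(a,1),'fwd',round(249*(np.cos(r)-np.cos(b)),1),'down',round(249*(np.sin(b)-np.sin(r)),1))
E
```

```text
t 43.425 p [0.6806 0.2253 0.2132] q [3.000e-04 6.120e-02 9.981e-01 3.000e-04] F [-0.8  2.1  3.7] w 0.263 g 30.0 j [-0.29  0.6  -0.17  1.62  0.12  0.93  0.94]
91.5 fwd 19.5 down -1.3
87.0 fwd 39.1 down -1.0
82.5 fwd 58.5 down 0.8
78.0 fwd 77.8 down 4.1
73.5 fwd 96.7 down 8.9
69.0 fwd 115.3 down 15.2
64.5 fwd 133.2 down 22.9
60.0 fwd 150.5 down 32.0
55.6 fwd 16.1 down 10.1
51.2 fwd 31.4 down 21.4
46.9 fwd 45.7 down 33.9
42.5 fwd 59.1 down 47.4
38.1 fwd 71.4 down 61.9
33.8 fwd 82.5 down 77.3
29.4 fwd 92.5 down 93.5
25.0 fwd 101.2 down 110.4
```

carry_out([
  [[19,0,-1],[0,0,0],255],
  [[39,0,-1],[0,0,0],255],
  [[58,0,1],[0,0,0],255],
  [[78,0,4],[0,0,0],255],
  [[97,0,9],[0,0,0],255],
  [[115,0,15],[0,0,0],255],
  [[133,0,23],[0,0,0],255],
  [[150,0,32],[0,0,0],255],
])

```text
time: 44.42
position: [0.5323, 0.2432, 0.1823]
eef_rot: [0.002, 0.062, 0.998, 0.0]
wrist_force: [0.3, -0.1, 7.2]
width: 0.262
grip_force: 30.0
```

carry_out([
  [[16,0,10],[0,0,0],255],
  [[31,0,21],[0,0,0],255],
  [[46,0,34],[0,0,0],255],
  [[59,0,47],[0,0,0],255],
  [[71,0,62],[0,0,0],255],
  [[82,0,77],[0,0,0],255],
  [[92,0,93],[0,0,0],255],
  [[99,0,106],[0,0,0],255],
])

```text
time: 45.42
position: [0.4324, 0.2552, 0.0746]
eef_rot: [-0.0, 0.061, 0.998, -0.0]
wrist_force: [-2.2, 0.4, 3.5]
width: 0.262
grip_force: 30.0
```

carry_out([
  [[1,0,2],[0,0,0],255],
  [[2,0,4],[0,0,0],255],
  [[2,0,4],[0,0,0],255],
])

```text
time: 45.8
position: [0.4307, 0.2554, 0.071]
eef_rot: [-0.0, 0.061, 0.998, -0.0]
wrist_force: [-5.5, 1.6, 0.3]
width: 0.263
grip_force: 30.0
```

carry_out([
  [[0.5,0,2],[0,0,0],255],
  [[1,0,4],[0,0,0],255],
  [[1,0,4],[0,0,0],255],
])

```text
time: 46.18
position: [0.4316, 0.2554, 0.0692]
eef_rot: [0.001, 0.062, 0.998, 0.0]
wrist_force: [-4.6, -4.2, 32.3]
width: 0.266
grip_force: 30.0
```

carry_out([
  [[0,0,-1],[0,0,0],100],
  [[0,0,-1],[0,0,0],60],
  [[0,0,-1],[0,0,0],60],
  [[0,0,-1],[0,0,0],60],
  [[0,0,-20],[0,0,0],60],
  [[0,0,-60],[0,0,0],60],
  [[0,0,-110],[0,0,0],60],
  [[0,0,-160],[0,0,0],60],
])

```text
time: 47.18
position: [0.43, 0.2554, 0.2282]
eef_rot: [-0.0, 0.061, 0.998, -0.0]
wrist_force: [0.5, 0.2, -1.4]
width: 0.766
grip_force: 0.0
```

```bash
python3 - <<'E'
from h import *
st(); p,d,C=snap('wrist','w6.png'); W=cloud(d,C); z=W[...,2]; hsv=cv2.cvtColor(p,cv2.COLOR_RGB2HSV)
Q=W[(d>0)&(z>.08)&(z<.14)&(hsv[...,1]<60)&(abs(W[...,0]-.435)<.04)&(abs(W[...,1]-.255)<.03)]
print(len(Q),Q.min(0),Q.max(0))
snap('top','t6.png')
a=cv2.imread('pics/w6.png'); b=cv2.imread('pics/t6.png'); cv2.imwrite('pics/c6.png',cv2.resize(np.hstack([a,b]),(800,300)))
E
```

```text
t 47.175 p [0.43   0.2554 0.2282] q [-3.000e-04  6.130e-02  9.981e-01 -2.000e-04] F [ 0.5  0.2 -1.4] w 0.766 g 0.0 j [-0.49  0.33 -0.21  2.09  0.1   0.74  0.69]
1197 [0.42006753 0.24183951 0.08001205] [0.46614404 0.26713693 0.10501833]
```

View pics/c6.png

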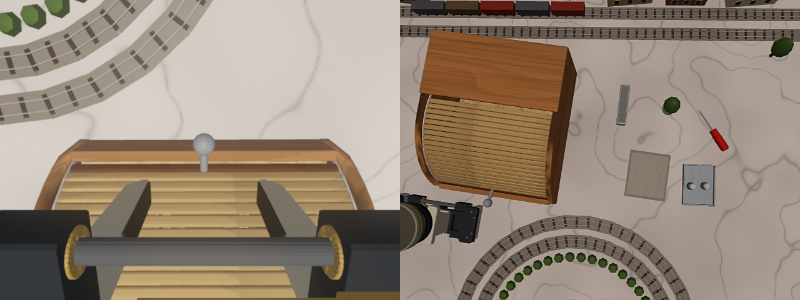

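```bash
python3 -c "
from h import *
print(workorder.job_done())"
```

```text
the job is handed in; nothing more can be done
None
```

The job is done and handed in at about 47 s: roof, upper storey and ground storey stand upright side by side in the case, the cover is rolled fully shut, both light units found are in the tray, and the bus, tree and screwdriver were left alone.

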